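Hang the spares pail in the spring-catch hooks

TASK

Clear the operating desk: swing the folded-down wire handle of the small pail of spare plugs up until it stands upright, with the pail still standing on the desk. Then lift the pail by that handle and hang it on the stand, pressing the wire down past the spring catches of both hooks until it is fully home. Press firmly but no harder than it takes, do not tip the plugs out, leave the key, microphone and mug alone, and let go, leaving the pail hanging still.

Things in the scene. Friction and masses are not known exactly. Their poses are not given: they have to be found in the camera images.
- pail_mid (a point): Small open round steel pail, loose, 72 mm tall, 72 mm across its foot, 87 mm across its rim, about 0.5 kg with its plugs. This point is on its axis, 36 mm above its underside; z up the axis. Its wire handle turns on two ears at the +y and -y sides of the rim: the pivot line runs along y, 30 mm above this point. The handle is folded down to the pail's -x side.
- bail_mid (a point): Middle of the top bar of the pail's handle, 90 mm from the pivot line: steel wire 5 mm thick, straight along y for 88 mm, 109 mm wide over the legs. On its middle is a wooden grip roller, 14 mm thick, 40 mm long, turning freely on the wire; bare wire on both sides of it. y along the bar, z away from the pivot line.
- bail (a joint): Angle of the handle: 0 upright above the pail, positive folded down to the pail's -x side (1.57 is level); starts at 1.0 to 1.25, stops at -0.3 and 1.4. Light friction in the ears (0.4 N at the grip) holds it where it is left. A few N along the handle, towards or away from the ears, tips or drags the pail, so yield in that direction.
- stand: Fixed stand, origin on the desk right below the middle of the wire when it is home in the hooks. Base plate 170 x 150 x 12 mm, from x -55 to +115 mm; post at x 85 mm, 236 mm tall. A hook bar is clamped to the post at a height that is not measured: the wire's centre lies home anywhere from 190 to 230 mm above the desk, stopped by the slot floors. Over 40 N on the stand is too hard.
- stand_mid (a point): Point on the stand 210 mm straight above its origin: the middle of the possible heights of the seated wire. Stand's axes: y along the seated wire, z up. From the clamp on the post two arms, no higher than the slot floors, run to -x and carry the hooks, each 7 mm wide, at y -33 and +33 mm, with free space between for grip and fingers; the pail comes in from the -x side.
- stand_top (a point): Middle of the post's top, 236 mm above the desk. Each hook is an upright slot in line with the stand's origin in x, 9 mm wide, flared to about 25 mm at its mouth 25 mm above the home wire. From the slot's +x side a sprung catch with a sloped top reaches in, its underside 4 mm above the home wire's centre: the wire pushes it back (peak 9 to 17 N for both, over the pail's weight), then it snaps over.
- tongue_l (a joint): Small sprung brass tongue in the slot floor of the +y hook: 0 when free, standing 3 mm above the floor; 0.003 (m) when a wire lying home presses it flush (0.7 N). Half pressed when the wire just clears the catch's underside.
- tongue_r (a joint): The same tongue in the -y hook.
- key: Telegraph key, steel base 125 x 75 mm, 60 mm tall in all, knob overhanging its -x end by 42 mm. Bystander. Origin under the centre of the base.
- mic: Black hand microphone lying on its back, about 130 x 55 x 33 mm, long along x. Bystander. Origin under its middle.
- mug: White mug, 80 mm across, 92 mm tall, ear on +y. Bystander. Origin at the centre of its underside.
- pail: The same pail with its handle; origin at the centre of its underside.

How it is judged (in metres and radians):
On the way, in this order (a step that is already met when the one before it is completed fails the run):
1. the handle is upright (within 0.25 rad) with the pail still standing on the desk (foot less than 6 mm up, tilted less than 0.12 rad) (value of joint bail below 0.25 rad and height (world z) of pail_mid below 0.042 m and angle between pail_mid's own z axis and vertical below 0.12 rad), for 0.1 s.
2. the bar is home in both hooks, under the catches, pressing both tongues in (value of joint each of tongue_l, tongue_r above 0.002 m and x of bail_mid in the frame of stand_mid between -0.006 and 0.006 m and y of bail_mid in the frame of stand_mid between -0.012 and 0.012 m and z of bail_mid in the frame of stand_mid between -0.025 and 0.025 m and angle between the y axis of bail_mid and the y axis of stand_mid, either way round below 0.1 rad), for 0.2 s.
At the end, for the whole second after the job is handed in: The bar is home in both hooks: both tongues pressed in over 2 mm, its middle within 6 mm (x), 12 mm (y) and 25 mm (height) of stand_mid, parallel to the stand's y within 0.1 rad; the pail hangs off the desk, tilted under 0.35 rad and slower than 0.05 m/s; the robot has let go (all of step 2 and angle between pail_mid's own z axis and vertical below 0.35 rad and height (world z) of pail_mid above 0.06 m and linear speed of pail below 0.05 m/s); the robot touches nothing.
It fails at once if the pail presses on the stand with more than 40 N (contact force between pail and stand above 40 N).
It fails at once if the pail is tipped more than 0.7 rad (angle between pail_mid's own z axis and vertical above 0.7 rad).
It fails at once if the telegraph key is moved more than 30 mm (distance of key from where it was at the start of the episode above 0.03 m).
It fails at once if the microphone is moved more than 30 mm (distance of mic from where it was at the start of the episode above 0.03 m).
It fails at once if the mug is moved more than 30 mm (distance of mug from where it was at the start of the episode above 0.03 m).
It also fails if it takes over 72 s, if anything falls off the work surface, if the arm or the gripper's body presses on something with over 40 N, if the wrist force passes 120 N, or if a joint passes its speed limit or range.

ROBOT

A 6-joint arm with a two-finger parallel gripper is mounted at the origin on the work surface. World frame = base frame: x ahead of the robot, y to its left, z up, the work surface at z = 0. Lengths are in m, angles in degrees, forces in N, time in s.
With the tool pointing down it reaches from about 0.35 to 0.8 m from the base axis. Payload 7.3 kg.
Tool frame: the origin (TCP) lies at the very end of the fingers, on their centre line; the grasp point (between the pads) lies 19 mm behind it (bot.hold_point_z is the distance from the TCP to the grasp point, in m); z points along the fingers, y is the direction in which the jaws open and shut (so a half turn about z gives the same grasp; the last joint's range is limited). The gripper opens to 85 mm and grips with 20 to 120 N. Pads are 22 mm wide; open, the fingers measure 114 mm over their backs; the gripper's body (76 mm by 85 mm) begins 54 mm behind the grasp point. The pads swing forward as they close: fully open they stand 13 mm farther back than shut.
Start: joints at [-83.537, 19.595, 87.324, -0, 73.075, -8.365], TCP at [0.134, -0.508, 0.231] pointing down, gripper open.
Joint ranges: [-145.02, 145.02], [-44.19, 115.74], [2.07, 154.8], [-57.11, 237.11], [16.16, 152.29], [-177.93, 177.93]. Speed limits (degrees/s): [147.25, 147.25, 180, 180, 180, 180].

INTERFACE

Orientations are given as [roll, pitch, yaw] about the fixed x, y, z axes, in that order (R = Rz(yaw) Ry(pitch) Rx(roll)).
In Python, from plant import sense, eyes, workorder, outline_of, bot gives the robot as it stands. The module is installed in compiled form; this text tells all that it offers.
- The arm moves only by the tool jog_arm, never from a script. Its argument "deltas" is text: rows parted by semicolons, each of 7 numbers parted by spaces: the opening, from -1 (shut) to 1 (fully open), then the shift along the world's x, y, z in mm, then the turn, a rotation vector about the world's x, y, z in degrees. In form: claw dx dy dz ax ay az; .... A call has 1 to 12 rows; each row is the pose to reach, as a shift and turn from the pose commanded when the call began; what a row does not reach only later rows make up. A row lasts 1/10 s, in which the tool goes at most 50 mm and 8.59 degrees, less where a joint would pass 70% of its speed; a pose out of reach is approached as far as the arm can. A call with a gripper value outside its range is refused whole. The fingers move at their own pace and stop on an object; "grip_force" is the grip in N (left out, the last holds). Time passes only in rows, so rows that repeat a pose let the fingers close. It gives the time, the measured TCP pose, the force and the opening at its end, in the units of the state.
- sense(): the state, without advancing time (a new reading comes with each control period).
- eyes.get_image(name): name is "scene" or "top" or "wrist"; returns the picture (480x640x3 uint8, red, green, blue); there is no depth.
- eyes.camera_info(name): a dict with "K" (3x3 intrinsics, pixels), "D" ([k1, k2, p1, p2, k3] as OpenCV has them; the pictures are not rectified), "extrinsics" (4x4, takes a point from world to camera coordinates). Camera axes: x right, y down, z forward; pixel columns grow to the right and rows downward; lengths in m; the calibration is good to about 2 mm. A picture is of the moment at which its call begins: read the wrist's pose just before it. camera_info takes no time and is no camera call; for the wrist camera it gives the pose at the moment of the call.
- workorder.finish_job(): hands the job in, once; it reports no verdict.
Trained networks look in the newest picture that a camera, given by its name, has taken for a name from the list of things; names that differ only in an ending like _2 or _b are one class to them, and where a whole thing is asked for, a point or a joint stands for the part that bears it (a point fixed in the world has none). Each returns a list of dicts, best first, with "conf" (0 to 1); they miss things now and then, are a little off and sometimes report something else, mostly with a low value. They report only what shows in the picture. A call takes as long as a camera call.
- outline_of(camera, label): "pixels" (480x640 bool, what is visible of it) and "position" ([column, row] in pixels, amid what is visible of it).
The state is a dict: "time": time; "joint_positions": joint angles; "joint_velocities": joint speeds; "joint_efforts": joint torques, N m; "tool_pos": TCP position; "ee_rot": TCP orientation; "ft_force": force on the tool from outside, world axes, zero at the start; "moment": the same for the moment, N m; "finger_gap": finger opening in m.
Only numpy, scipy, OpenCV 4.12 (cv2) and the standard library are available. Lean on these libraries where they do the work, as an engineer would, in place of code of your own. Each camera call takes 0.05 s, during which the arm holds its last target. There are 200 camera calls.

## Working session

There is one attempt and no reset: what is moved stays moved. The work goes in short steps, Python scripts to look and compute and a tool call to move; the robot and the scene stay as the last step left them, time stands still between calls to the robot, and variables do not carry over. Pictures are saved under pics/ and viewed, about 8 in all and at most 12, crops included, and the job is handed in when it is done.

Besides the shell and the picture viewer there is one more tool, called after "Emit:" by a JSON object that holds its "name" and its "arguments", one argument or row to a line. jog_arm: Moves the arm, as the interface text tells. Its arguments: {"type":"object","properties":{"deltas":{"type":"string"},"grip_force":{"type":"number"}},"required":["deltas"]}

```bash
mkdir -p pics
cat > h.py <<'E'
import numpy as np, cv2
from plant import sense, eyes, workorder, outline_of, bot
def snap(cam,fn=None,crop=None,scale=1):
    im=eyes.get_image(cam)
    if fn:
        o=im
        if crop: o=im[crop[1]:crop[3],crop[0]:crop[2]]
        if scale!=1: o=cv2.resize(o,None,fx=scale,fy=scale,interpolation=cv2.INTER_CUBIC)
        cv2.imwrite('pics/'+fn,o[:,:,::-1])
    return im
def ray(ci,px):
    K=np.array(ci['K']);D=np.array(ci['D'],float);E=np.array(ci['extrinsics'])
    u=cv2.undistortPoints(np.array([[px]],float),K,D)[0,0]
    R,t=E[:3,:3],E[:3,3]
    return -R.T@t, R.T@np.array([u[0],u[1],1.])
def atz(ci,px,z):
    o,d=ray(ci,px); return o+d*(z-o[2])/d[2]
def proj(ci,P):
    K=np.array(ci['K']);D=np.array(ci['D'],float);E=np.array(ci['extrinsics'])
    return cv2.projectPoints(np.atleast_2d(np.array(P,float)),cv2.Rodrigues(E[:3,:3])[0],E[:3,3],K,D)[0][:,0]
def tri(ca,pa,cb,pb):
    o1,d1=ray(ca,pa);o2,d2=ray(cb,pb)
    A=np.stack([d1,-d2],1);s=np.linalg.lstsq(A,o2-o1,rcond=None)[0]
    p,q=o1+d1*s[0],o2+d2*s[1]
    return (p+q)/2,np.linalg.norm(p-q)
E
python3 - <<'E'
from h import *
a=snap('top','top.png');b=snap('scene','scene.png')
s=sense();print({k:np.round(v,3).tolist() for k,v in s.items()})
for c in('top','scene'):
    ci=eyes.camera_info(c);E=np.array(ci['extrinsics']);print(c,(-E[:3,:3].T@E[:3,3]).round(3),E[:3,:3].round(2).tolist(),np.array(ci['K'])[0,0])
    for n in('pail','stand','key','mic','mug'):
        for r in outline_of(c,n)[:1]:
            ys,xs=np.nonzero(r['pixels']);print(c,n,round(r['conf'],2),r['position'],xs.min(),xs.max(),ys.min(),ys.max(),atz(ci,r['position'],0.04).round(3))
E
```

```text
{'time': 0.1, 'joint_positions': [-83.537, 19.636, 87.372, 0.001, 73.076, -8.367], 'joint_velocities': [-0.023, -0.162, -0.066, 0.022, 0.085, 0.019], 'joint_efforts': [0.002, -43.444, -24.649, -0.0, 0.005, 0.0], 'tool_pos': [0.134, -0.507, 0.231], 'ee_rot': [-179.918, -0.013, 14.829], 'ft_force': [0.031, -0.38, -0.378], 'moment': [0.044, -0.024, -0.053], 'finger_gap': 0.085}
top [0.541 0.043 1.301] [[0.01, -1.0, 0.03], [-1.0, -0.01, -0.06], [0.06, -0.03, -1.0]] 443.85969620378967
top pail 0.66 [329.0, 178.3] 317 342 151 208 [ 0.761 -0.004  0.04 ]
top stand 0.56 [257.1, 236.0] 231 283 197 265 [0.593 0.199 0.04 ]
top key 0.77 [330.1, 176.1] 317 342 151 208 [ 0.767 -0.007  0.04 ]
top mic 0.6 [177.4, 284.8] 158 193 263 312 [0.454 0.419 0.04 ]
top mug 0.63 [464.8, 206.1] 448 485 184 221 [ 0.685 -0.396  0.04 ]
scene [ 1.957 -0.112  1.018] [[0.12, 0.99, -0.01], [0.53, -0.08, -0.84], [-0.84, 0.1, -0.54]] 590.2578594012779
scene pail 0.71 [232.4, 258.6] 212 250 225 281 [ 0.532 -0.169  0.04 ]
scene stand 0.67 [365.4, 265.5] 335 394 200 291 [0.619 0.207 0.04 ]
scene key 0.78 [296.4, 314.0] 283 316 281 335 [ 0.804 -0.01   0.04 ]
scene mic 0.94 [427.1, 233.6] 404 444 224 248 [0.481 0.432 0.04 ]
scene mug 0.68 [150.0, 293.1] 135 168 272 316 [ 0.667 -0.396  0.04 ]
```

View pics/top.png

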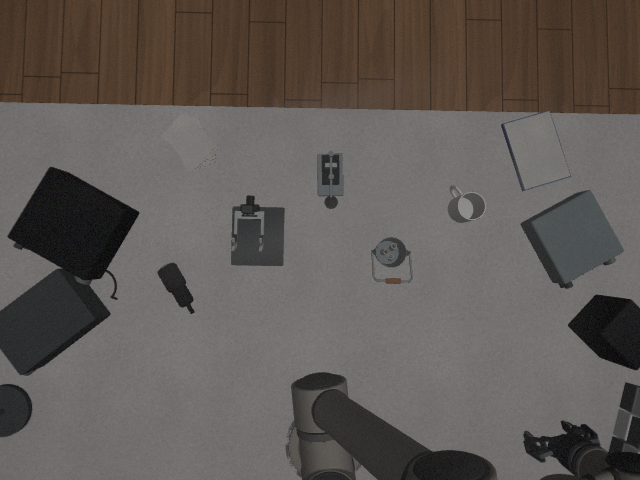

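View pics/scene.png

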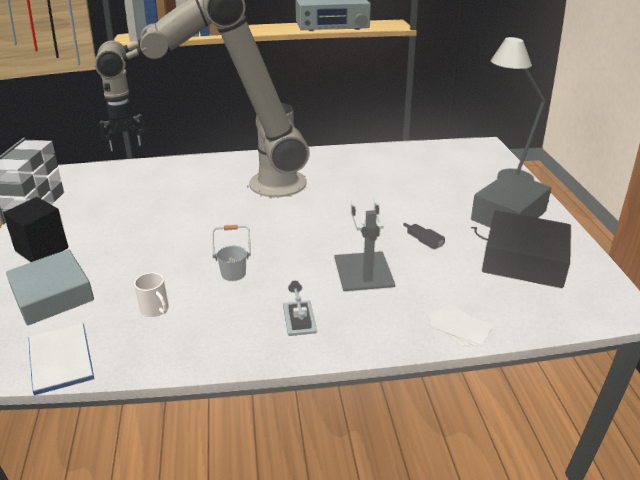

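The top view shows the pail at about (389,251), with its roller at (393,281) on the -x side. The stand's base is centred near (257,236), with its post on the +x side at about (249,203). The outlines for "pail" and "key" were mixed up in the top view. The scene view puts the pail at (232,260), its roller at (231,227) and the post top at (370,212).

Run:
```python
from h import *
t=eyes.camera_info('top');s=eyes.camera_info('scene')
print('roller',tri(t,(393,281),s,(231,227.5)))
print('pail rim',atz(t,(390,251),.072), tri(t,(391,252),s,(232.5,251)))
print('posttop',atz(t,(250,199),.236),tri(t,(250,199),s,(371,212)))
for p in((283,208),(284,265),(232,265)): print('base corner',atz(t,p,.012))
for r in outline_of('scene','bail_mid')[:2]: print(r['conf'],r['position'])
eyes.get_image('top')
ci=eyes.camera_info('wrist');E=np.array(ci['extrinsics']);c=-E[:3,:3].T@E[:3,3];print('wrist',c-np.array(sense()['tool_pos']),E[:3,:3].round(2).tolist(),ci['K'])
```

```text
roller (array([ 0.47318639, -0.17041344,  0.11139603]), np.float64(0.008699770477902715))
pail rim [ 0.55352093 -0.17367067  0.072     ] (array([ 0.55106835, -0.17014386,  0.08044002]), np.float64(0.009506535427222308))
posttop [0.67367673 0.19311588 0.236     ] (array([0.67310715, 0.19677481, 0.24755607]), np.float64(0.010584511639154099))
base corner [0.67649874 0.1286362  0.012     ]
base corner [0.51113323 0.12352731 0.012     ]
base corner [0.51000588 0.27289871 0.012     ]
0.71 [232.6, 231.0]
wrist [0.07088256 0.01909444 0.14351002] [[0.26, -0.97, -0.0], [-0.92, -0.24, 0.29], [-0.28, -0.07, -0.96]] [[366.86563341   0.         313.58611068]
 [  0.         366.86563341 242.12170597]
 [  0.           0.           1.        ]]
```

Emit:
{"name": "jog_arm", "arguments": {
  "deltas": "1 37 34 4 0 0 7.5; 1 74 68 8 0 0 15; 1 111 102 12 0 0 22.5; 1 148 136 16 0 0 30; 1 185 170 20 0 0 37.5; 1 222 204 24 0 0 45; 1 259 238 28 0 0 52.5; 1 296 272 32 0 0 60; 1 333 306 36 0 0 67.5; 1 366 338 40 0 0 75.2; 1 366 338 40 0 0 75.2; 1 366 338 40 0 0 75.2"
}}

```text
time: 1.9
tool_pos: [0.5008, -0.1686, 0.2711]
ee_rot: [-180.0, 0.0, 90.1]
ft_force: [-0.4, -0.2, -0.1]
finger_gap: 0.0853
```

Run:
```python
from h import *
s=sense();print(s['time'],s['tool_pos'],s['ee_rot'],s['ft_force'])
ci=eyes.camera_info('wrist');snap('wrist','w1.png')
E=np.array(ci['extrinsics']);np.save('w1.npy',E)
for n in('pail','bail_mid'):
  for r in outline_of('wrist',n)[:1]:
    ys,xs=np.nonzero(r['pixels']);print(n,round(r['conf'],2),r['position'],xs.min(),xs.max(),ys.min(),ys.max())
```

```text
1.9 [ 0.50076499 -0.16860213  0.27105345] [-1.79970202e+02  8.30749639e-03  9.01397319e+01] [-0.35259587 -0.16974855 -0.07732898]
pail 0.93 [357.9, 214.8] 274 411 159 283
bail_mid 0.98 [287.3, 217.6] 273 368 158 283
```

View pics/w1.png

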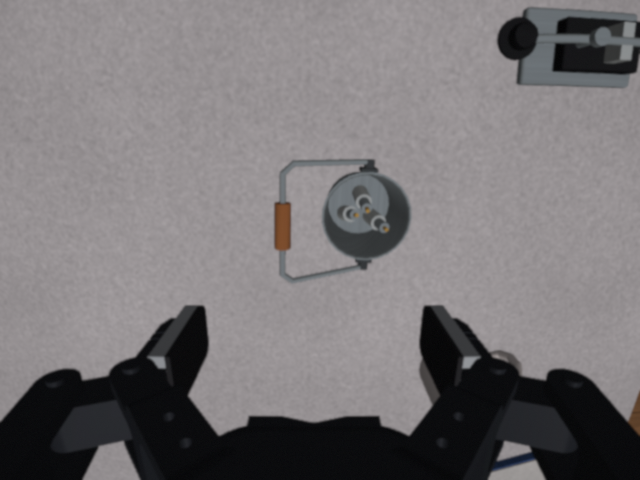

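The wrist view shows the roller at (283,226), the bar ends near (283,170) and (283,275), and the ears at (370,166) and (363,264).

Run:
```python
from h import *
ci=eyes.camera_info('wrist')
e1,e2=atz(ci,(370,166),.066),atz(ci,(363,264),.066);m=(e1+e2)/2
print('ears',e1.round(4),e2.round(4),m.round(4),np.linalg.norm(e1-e2),'yaw',np.degrees(np.arctan2(-(e1-e2)[0],(e1-e2)[1])))
for z in(.1,.105,.11,.115): 
  p=atz(ci,(283,226),z);print(z,p.round(4),'r',np.linalg.norm(p-m))
a,b=atz(ci,(283.5,172),.11),atz(ci,(282.5,272),.11);print('bar',a,b,np.degrees(np.arctan2(-(a-b)[0],(a-b)[1])))
```

```text
ears [ 0.5511 -0.1277  0.066 ] [ 0.548  -0.2255  0.066 ] [ 0.5496 -0.1766  0.066 ] 0.09785960309831451 yaw -1.8267741793514816
0.1 [ 0.4711 -0.1769  0.1   ] r 0.08556795261960999
0.105 [ 0.4715 -0.1756  0.105 ] r 0.08728460631284826
0.11 [ 0.4719 -0.1743  0.11  ] r 0.08926934285065169
0.115 [ 0.4724 -0.173   0.115 ] r 0.09150471975207998
bar [ 0.47352355 -0.12847318  0.11      ] [ 0.47034338 -0.21660176  0.11      ] -2.0666572305546658
```

Emit:
{"name": "jog_arm", "arguments": {
  "deltas": "-0.3 -15 -3 -20 0 0 -2; -0.3 -29 -6 -50 0 0 -2; -0.3 -29 -6 -80 0 0 -2; -0.3 -29 -6 -110 0 0 -2; -0.3 -29 -6 -135 0 0 -2; -0.3 -29 -6 -155 0 0 -2; -0.3 -29 -6 -170 0 0 -2; -0.3 -29 -6 -178 0 0 -2; -0.3 -29 -6 -178 0 0 -2"
}}

```text
time: 2.95
tool_pos: [0.4704, -0.1762, 0.0927]
ee_rot: [-179.9, -0.0, 87.9]
ft_force: [-0.0, -0.1, -0.5]
finger_gap: 0.0301
```

Run:
```python
from h import *
s=sense();print(s['time'],s['tool_pos'],s['ee_rot'],s['ft_force'])
snap('scene','s2.png',(170,180,290,290),5)
np.set_printoptions(suppress=True)
# arc: grasp point offsets from pivot
```

```text
2.95 [ 0.47037693 -0.17617596  0.0926717 ] [-1.79910945e+02 -4.07680902e-02  8.79114687e+01] [-0.0219306  -0.09043827 -0.5016682 ]
```

View pics/s2.png

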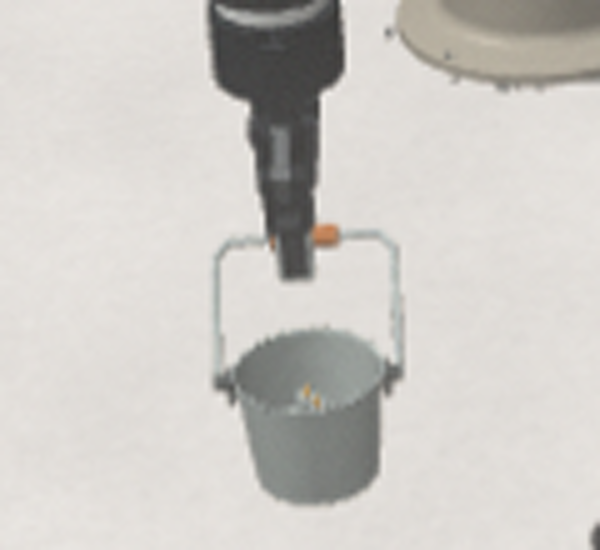

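Emit:
{"name": "jog_arm", "arguments": {
  "deltas": "-0.3 5 4 0 0 0 0; -0.3 10 4 2 0 0 0; -0.3 14 4 7 0 0 0; -0.3 19 4 13 0 0 0; -0.3 24 4 18 0 0 0; -0.3 31 4 25 0 0 0; -0.3 40 4 31 0 0 0; -0.3 50 4 36.5 0 0 0; -0.3 60 4 40.5 0 0 0; -0.3 70 4 43 0 0 0; -0.3 79 4 44 0 0 0; -0.3 79 4 44 0 0 0"
}}

```text
time: 4.2
tool_pos: [0.5518, -0.1716, 0.1376]
ee_rot: [179.9, 0.0, 88.1]
ft_force: [-0.1, -0.2, -0.7]
finger_gap: 0.0297
```

Run:
```python
from h import *
s=sense();print(s['time'],s['tool_pos'],s['ee_rot'],s['ft_force'])
snap('scene','s3.png',(170,180,290,290),5)
ci=eyes.camera_info('wrist');im=snap('wrist','w3.png')
a=cv2.imread('pics/s3.png');b=cv2.imread('pics/w3.png')
cv2.imwrite('pics/c3.png',np.hstack([cv2.resize(a,(370,340)),cv2.resize(b[140:480],None,fx=.67,fy=1)[:, :430]]))
```

```text
4.2 [ 0.55178081 -0.17155843  0.13764904] [1.79903933e+02 2.14223099e-02 8.80520230e+01] [-0.13516527 -0.21806125 -0.69850382]
```

View pics/c3.png

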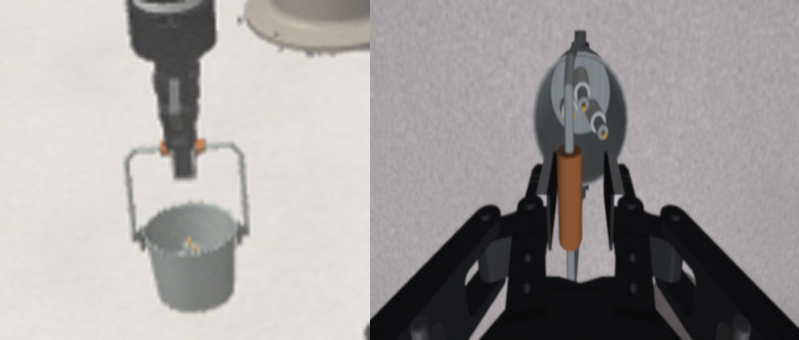

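The handle stands upright between the fingers with the pail still on the desk. Next I grip the roller.

Emit:
{"name": "jog_arm", "arguments": {
  "deltas": "-0.75 0 0 0 0 0 0; -0.75 0 0 0 0 0 0; -1 0 0 0 0 0 0; -1 0 0 0 0 0 0; -1 0 0 0 0 0 0; -1 0 0 0 0 0 0; -1 0 0 0 0 0 0; -1 0 0 0 0 0 0",
  "grip_force": 70
}}

```text
time: 5.1
tool_pos: [0.5504, -0.1715, 0.1373]
ee_rot: [180.0, -0.0, 88.0]
ft_force: [-0.1, 2.2, 0.5]
finger_gap: 0.0116
```

Emit:
{"name": "jog_arm", "arguments": {
  "deltas": "-1 0 0 5 0 0 0; -1 0 0 15 0 0 0; -1 0 0 30 0 0 0; -1 0 0 50 0 0 0; -1 0 0 70 0 0 0; -1 0 0 90 0 0 0; -1 0 0 110 0 0 0; -1 0 0 125 0 0 0; -1 0 0 135 0 0 0; -1 0 0 140 0 0 0; -1 0 0 140 0 0 0"
}}

```text
time: 6.2
tool_pos: [0.5504, -0.1716, 0.2776]
ee_rot: [180.0, 0.0, 88.0]
ft_force: [0.2, 0.4, -6.0]
finger_gap: 0.0117
```

Emit:
{"name": "jog_arm", "arguments": {
  "deltas": "-1 -3 10 5 0 0 0; -1 -10 32 10 0 0 0; -1 -20 66 16 0 0 1; -1 -32 105 22 0 0 1; -1 -44 146 28 0 0 2; -1 -56 187 34 0 0 2; -1 -68 227 40 0 0 3; -1 -80 266 46 0 0 4; -1 -90 300 50 0 0 4; -1 -97 322 52 0 0 4; -1 -100 332 52 0 0 4; -1 -100 332 52 0 0 4"
}}

```text
time: 7.4
tool_pos: [0.4495, 0.1616, 0.329]
ee_rot: [-180.0, -0.0, 92.2]
ft_force: [0.9, 0.1, -5.7]
finger_gap: 0.0113
```

Run:
```python
from h import *
s=sense();print(s['time'],s['tool_pos'],s['ee_rot'],s['ft_force'])
ci=eyes.camera_info('wrist');snap('wrist','w4.png')
import pickle;pickle.dump(ci,open('w4.pkl','wb'))
for n in('stand',):
  for r in outline_of('wrist',n)[:2]:
    ys,xs=np.nonzero(r['pixels']);print(n,round(r['conf'],2),r['position'],xs.min(),xs.max(),ys.min(),ys.max())
```

```text
7.4 [0.44954859 0.16157488 0.32902638] [-1.79959488e+02 -5.99490057e-03  9.21625149e+01] [ 0.93741676  0.10660214 -5.69670191]
stand 0.9 [461.9, 175.2] 360 624 95 235
```

View pics/w4.png

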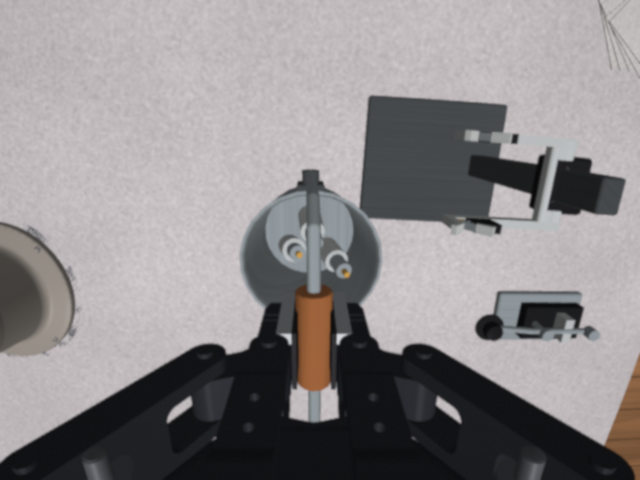

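The roller is held centrally and the pail hangs level. The stand is on the right: its base corners are at (370,96) and (361,217), the hooks near (487,136) and (475,227), and the post top near (605,195). I'll zoom in on the hooks.

Run:
```python
from h import *
import pickle;ci=pickle.load(open('w4.pkl','rb'))
a=cv2.imread('pics/w4.png')[90:255,440:640];cv2.imwrite('pics/w4c.png',cv2.resize(a,None,fx=3.6,fy=3.6,interpolation=cv2.INTER_CUBIC))
A,B,C,D=[atz(ci,p,.012) for p in((370,96),(361,217),(506,106),(490,220))];print('base',A,B,C,D, 'yaw',np.degrees(np.arctan2(-(A-B)[0],(A-B)[1])),np.linalg.norm(A-B))
```

```text
base [0.51030426 0.27895189 0.012     ] [0.51000055 0.13195564 0.012     ] [0.6764301  0.27652734 0.012     ] [0.67970101 0.13475552 0.012     ] yaw -0.11837774400424893 0.14699655861959038
```

View pics/w4c.png

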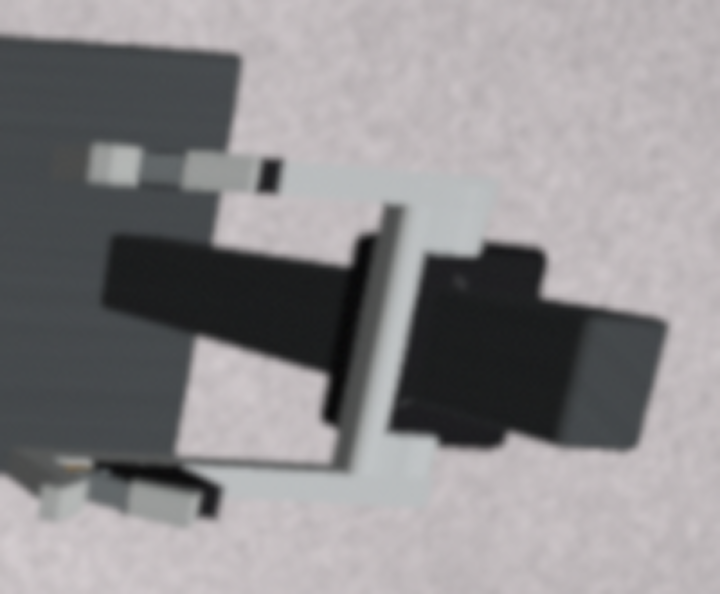

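The crop shows both hooks. The slot gap centres are at about (485,136) and (470,228), and the post-top quad is centred near (610,196).

Run:
```python
from h import *
import pickle;ci=pickle.load(open('w4.pkl','rb'))
f=lambda x,y:(440+(x+.5)/3.6-.5,90+(y+.5)/3.6-.5)
print('post',atz(ci,f(612,383),.236),[atz(ci,f(*p),.236).round(4).tolist() for p in((587,318),(666,325),(637,447),(560,440))])
for z in(.20,.21,.22,.23,.24,.25,.26):
    a,b=atz(ci,f(162,166),z),atz(ci,f(110,497),z);print(z,a.round(4)[:2],b.round(4)[:2],np.linalg.norm(a-b).round(4),((a+b)/2).round(4)[:2],np.degrees(np.arctan2(-(a-b)[0],(a-b)[1])).round(2))
```

```text
post [0.64804204 0.20423102 0.236     ] [[0.6397, 0.216, 0.236], [0.6564, 0.2157, 0.236], [0.6567, 0.1923, 0.236], [0.6401, 0.1928, 0.236]]
0.2 [0.5697 0.2384] [0.5695 0.1693] 0.0692 [0.5696 0.2039] -0.17
0.21 [0.5652 0.2383] [0.565  0.1717] 0.0666 [0.5651 0.205 ] -0.17
0.22 [0.5607 0.2382] [0.5605 0.1742] 0.0641 [0.5606 0.2062] -0.17
0.23 [0.5561 0.2381] [0.5559 0.1766] 0.0615 [0.556  0.2074] -0.17
0.24 [0.5516 0.2381] [0.5514 0.1791] 0.059 [0.5515 0.2086] -0.17
0.25 [0.547 0.238] [0.5469 0.1815] 0.0565 [0.5469 0.2097] -0.17
0.26 [0.5425 0.2379] [0.5423 0.1839] 0.0539 [0.5424 0.2109] -0.17
```

Emit:
{"name": "jog_arm", "arguments": {
  "deltas": "-1 0 4 -8 0 0 -1; -1 0 12 -25 0 0 -2; -1 0 22 -50 0 0 -2.2; -1 0 32 -75 0 0 -2.2; -1 0 39 -95 0 0 -2.2; -1 0 43 -107 0 0 -2.2; -1 0 43 -112 0 0 -2.2; -1 0 43 -112 0 0 -2.2"
}}

```text
time: 8.3
tool_pos: [0.4504, 0.2029, 0.2169]
ee_rot: [-179.9, 0.0, 89.8]
ft_force: [-0.1, -0.9, -5.8]
finger_gap: 0.0117
```

Emit:
{"name": "jog_arm", "arguments": {
  "deltas": "-1 3 0 0 0 0 0; -1 10 0 0 0 0 0; -1 22 0 0 0 0 0; -1 36 0 0 0 0 0; -1 50 0 0 0 0 0; -1 64 0 0 0 0 0; -1 78 0 0 0 0 0; -1 91 0 0 0 0 0; -1 103 0 0 0 0 0; -1 111 0 0 0 0 0; -1 114 0 0 0 0 0; -1 114 0 0 0 0 0"
}}

```text
time: 9.5
tool_pos: [0.5648, 0.2034, 0.2171]
ee_rot: [180.0, 0.0, 89.8]
ft_force: [0.1, -0.2, -5.2]
finger_gap: 0.0121
```

Run:
```python
from h import *
import pickle
s=sense();print(s['time'],s['tool_pos'],s['ee_rot'],s['ft_force'])
ci=eyes.camera_info('wrist');snap('wrist','w5.png',(200,80,500,400),1.85);pickle.dump(ci,open('w5.pkl','wb'))
snap('scene','s5.png',(320,180,420,300),4)
```

```text
9.5 [0.56480408 0.20337114 0.21713545] [1.79996509e+02 2.20549113e-03 8.98132451e+01] [ 0.12459564 -0.18665084 -5.15557738]
```

View pics/w5.png

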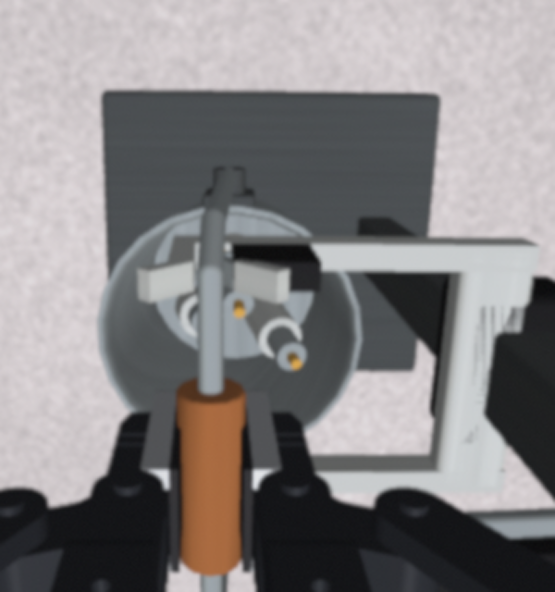

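The slot centre is about 1 mm further in +x than the wire, and the pail hangs below the arms. I'll descend in small steps, watching the force.

Emit:
{"name": "jog_arm", "arguments": {
  "deltas": "-1 1 1 -5 0 0 0; -1 1 1 -12 0 0 0; -1 1 1 -20 0 0 0; -1 1 1 -26 0 0 0; -1 1 1 -30 0 0 0; -1 1 1 -30 0 0 0"
}}

```text
time: 10.2
tool_pos: [0.5645, 0.2044, 0.1865]
ee_rot: [-179.9, 0.0, 89.8]
ft_force: [-2.1, 0.1, -6.3]
finger_gap: 0.0118
```

Emit:
{"name": "jog_arm", "arguments": {
  "deltas": "-1 0 0 -2 0 0 0; -1 0 0 -2 0 0 0"
}}

```text
time: 10.4
tool_pos: [0.5652, 0.2046, 0.1858]
ee_rot: [180.0, -0.0, 89.8]
ft_force: [-4.3, -0.8, -0.8]
finger_gap: 0.0117
```

Emit:
{"name": "jog_arm", "arguments": {
  "deltas": "-1 0 0 -2 0 0 0; -1 0 0 -2 0 0 0"
}}

```text
time: 10.6
tool_pos: [0.5653, 0.2047, 0.1839]
ee_rot: [180.0, -0.0, 89.8]
ft_force: [-4.9, 0.6, 1.5]
finger_gap: 0.0117
```

Emit:
{"name": "jog_arm", "arguments": {
  "deltas": "-1 -1 0 0 0 0 0; -1 -1 0 0 0 0 0"
}}

```text
time: 10.8
tool_pos: [0.5644, 0.2047, 0.1838]
ee_rot: [179.9, -0.0, 89.8]
ft_force: [-3.7, 0.9, 1.9]
finger_gap: 0.012
```

Emit:
{"name": "jog_arm", "arguments": {
  "deltas": "-1 0 0 -1.5 0 0 0; -1 0 0 -1.5 0 0 0"
}}

```text
time: 11.0
tool_pos: [0.5646, 0.2046, 0.1826]
ee_rot: [179.9, -0.0, 89.8]
ft_force: [-6.0, 0.9, 5.3]
finger_gap: 0.0114
```

Emit:
{"name": "jog_arm", "arguments": {
  "deltas": "-1 0 0 -1.5 0 0 0; -1 0 0 -1.5 0 0 0"
}}

```text
time: 11.2
tool_pos: [0.5639, 0.2045, 0.1801]
ee_rot: [-179.9, 0.0, 89.8]
ft_force: [-6.5, 0.9, -1.8]
finger_gap: 0.0115
```

Emit:
{"name": "jog_arm", "arguments": {
  "deltas": "-1 0 0 -1 0 0 0; -1 0 0 -1 0 0 0"
}}

```text
time: 11.4
tool_pos: [0.5634, 0.2043, 0.1778]
ee_rot: [-179.8, 0.0, 89.8]
ft_force: [-4.9, 1.2, -6.3]
finger_gap: 0.0118
```

Emit:
{"name": "jog_arm", "arguments": {
  "deltas": "-1 0 0 -1 0 0 0; -1 0 0 -1 0 0 0"
}}

```text
time: 11.6
tool_pos: [0.5636, 0.2043, 0.1768]
ee_rot: [-179.8, 0.0, 89.8]
ft_force: [-4.2, -0.1, -9.9]
finger_gap: 0.0119
```

Emit:
{"name": "jog_arm", "arguments": {
  "deltas": "-1 0 0 -1 0 0 0; -1 0 0 -1 0 0 0"
}}

```text
time: 11.8
tool_pos: [0.5644, 0.2043, 0.1764]
ee_rot: [-180.0, 0.0, 89.8]
ft_force: [-1.8, 1.0, -12.4]
finger_gap: 0.0115
```

Emit:
{"name": "jog_arm", "arguments": {
  "deltas": "-1 0 0 -1 0 0 0; -1 0 0 -1 0 0 0"
}}

```text
time: 12.0
tool_pos: [0.5649, 0.2044, 0.1764]
ee_rot: [179.9, 0.0, 89.8]
ft_force: [-0.4, 0.2, -10.6]
finger_gap: 0.0117
```

Emit:
{"name": "jog_arm", "arguments": {
  "deltas": "-1 0 0 -1 0 0 0; -1 0 0 -1 0 0 0"
}}

```text
time: 12.2
tool_pos: [0.5653, 0.2045, 0.1762]
ee_rot: [179.8, -0.0, 89.8]
ft_force: [-0.7, -0.1, -5.6]
finger_gap: 0.0114
```

Emit:
{"name": "jog_arm", "arguments": {
  "deltas": "-1 0 0 -1 0 0 0; -1 0 0 -1 0 0 0"
}}

```text
time: 12.4
tool_pos: [0.565, 0.2045, 0.1749]
ee_rot: [179.9, -0.0, 89.8]
ft_force: [0.8, -0.0, -3.6]
finger_gap: 0.0119
```

Emit:
{"name": "jog_arm", "arguments": {
  "deltas": "-1 0 0 -1 0 0 0; -1 0 0 -1 0 0 0"
}}

```text
time: 12.6
tool_pos: [0.565, 0.2045, 0.1743]
ee_rot: [179.9, -0.0, 89.8]
ft_force: [-0.1, -0.3, 1.5]
finger_gap: 0.0117
```

Emit:
{"name": "jog_arm", "arguments": {
  "deltas": "-1 0 0 -1 0 0 0; -1 0 0 -1 0 0 0"
}}

```text
time: 12.8
tool_pos: [0.5651, 0.2046, 0.1742]
ee_rot: [179.8, -0.0, 89.8]
ft_force: [-1.6, -1.4, 6.4]
finger_gap: 0.0115
```

Run:
```python
from h import *
s=sense();print(s['time'],s['tool_pos'],s['ft_force'],s['moment'])
im=snap('wrist','w6.png',(200,80,500,400),1.2)
b=snap('scene','s6.png',(330,185,410,285),3.84)
cv2.imwrite('pics/c6.png',np.hstack([cv2.imread('pics/w6.png'),cv2.imread('pics/s6.png')]))
```

```text
12.8 [0.56508284 0.20456379 0.17417018] [-1.57685525 -1.37446791  6.39887765] [-0.20495213  0.32339302  0.06934437]
```

View pics/c6.png

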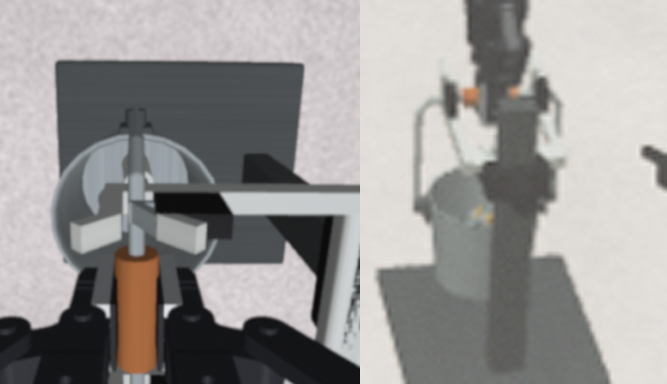

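The catch's dark wedge now overlaps the wire in the slot, and the force rises steeply at a fixed height. I'll press a little more to confirm it is on the floor.

Emit:
{"name": "jog_arm", "arguments": {
  "deltas": "-1 0 0 -1 0 0 0; -1 0 0 -1 0 0 0"
}}

```text
time: 13.1
tool_pos: [0.5652, 0.2046, 0.174]
ee_rot: [179.8, -0.0, 89.8]
ft_force: [-3.9, -1.2, 11.9]
finger_gap: 0.012
```

Emit:
{"name": "jog_arm", "arguments": {
  "deltas": "-1 0 0 -1 0 0 0; -1 0 0 -1 0 0 0; -1 0 0 -1 0 0 0"
}}

```text
time: 13.4
tool_pos: [0.5652, 0.2046, 0.1739]
ee_rot: [179.7, -0.0, 89.8]
ft_force: [-5.2, -1.6, 16.6]
finger_gap: 0.0117
```

Emit:
{"name": "jog_arm", "arguments": {
  "deltas": "-1 0 0 2 0 0 0; -1 0 0 3.5 0 0 0; -1 0 0 3.5 0 0 0"
}}

```text
time: 13.7
tool_pos: [0.5649, 0.2045, 0.1743]
ee_rot: [179.9, -0.0, 89.8]
ft_force: [0.6, -0.9, 3.2]
finger_gap: 0.0118
```

Emit:
{"name": "jog_arm", "arguments": {
  "deltas": "-0.6 0 0 0 0 0 0; -0.5 0 0 0 0 0 0; -0.4 0 0 0 0 0 0; -0.3 0 0 0 0 0 0; -0.3 0 0 0 0 0 0; -0.3 0 0 0 0 0 0"
}}

```text
time: 14.3
tool_pos: [0.5643, 0.2045, 0.1738]
ee_rot: [-180.0, 0.0, 89.8]
ft_force: [-0.1, -0.5, 0.8]
finger_gap: 0.0295
```

Run:
```python
from h import *
s=sense();print(s['time'],s['tool_pos'],s['ft_force'],s['finger_gap'])
snap('wrist','w7.png',(200,80,500,400),1.85)
```

```text
14.3 [0.56434178 0.20447432 0.17375244] [-0.08218273 -0.53739463  0.83519178] 0.029535121149274715
```

View pics/w7.png

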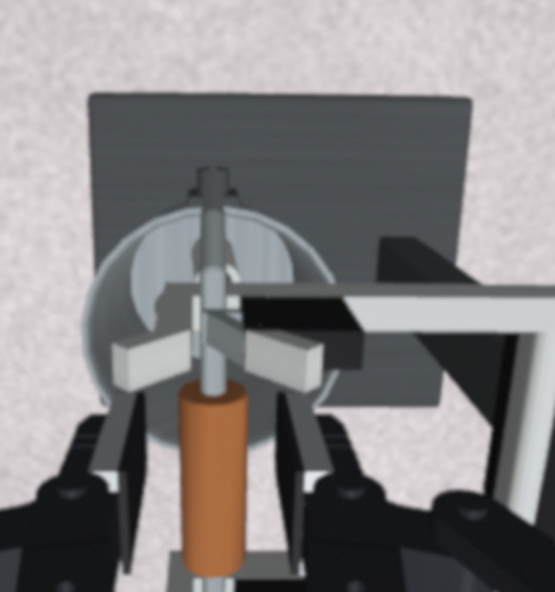

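The fingers are clear on both sides of the roller, and the catch wedge covers the wire in the +y hook at about (225,335). I'll retreat straight up.

Emit:
{"name": "jog_arm", "arguments": {
  "deltas": "-0.3 0 0 5 0 0 0; -0.3 0 0 15 0 0 0; -0.3 0 0 30 0 0 0; -0.3 0 0 55 0 0 0; -0.3 -5 0 85 0 0 0; -0.3 -15 -20 115 0 0 0; -0.3 -30 -50 140 0 0 0; -0.3 -45 -80 160 0 0 0; -0.3 -50 -100 170 0 0 0; -0.3 -50 -105 170 0 0 0; -0.3 -50 -105 170 0 0 0; -0.3 -50 -105 170 0 0 0"
}}

```text
time: 15.55
tool_pos: [0.5144, 0.1001, 0.3433]
ee_rot: [-179.9, -0.0, 89.8]
ft_force: [0.4, 0.3, -0.9]
finger_gap: 0.0298
```

Run:
```python
from h import *
s=sense();print(s['time'],s['tool_pos'],s['ft_force'],s['finger_gap'])
ci=eyes.camera_info('wrist');im=snap('wrist')
rs=outline_of('wrist','pail')[:1]
for r in rs: print(r['conf'],r['position'])
q=proj(ci,[.565,.2045,.193]).ravel();print('bar mid expected',q)
x,y=int(np.clip(q[0]-100,0,440)),int(np.clip(q[1]-85,0,310))
a=cv2.resize(im[y:y+170,x:x+200],None,fx=2.4,fy=2.4,interpolation=cv2.INTER_CUBIC)
b=snap('scene')[185:285,325:405];b=cv2.resize(b,(320,408),interpolation=cv2.INTER_CUBIC)
cv2.imwrite('pics/c8.png',np.hstack([a,b])[:,:,::-1])
```

```text
15.55 [0.51438528 0.10005126 0.34325324] [ 0.42618619  0.26602756 -0.92361267] 0.02984330581607773
bar mid expected [382.259221    90.08449061]
```

View pics/c8.png

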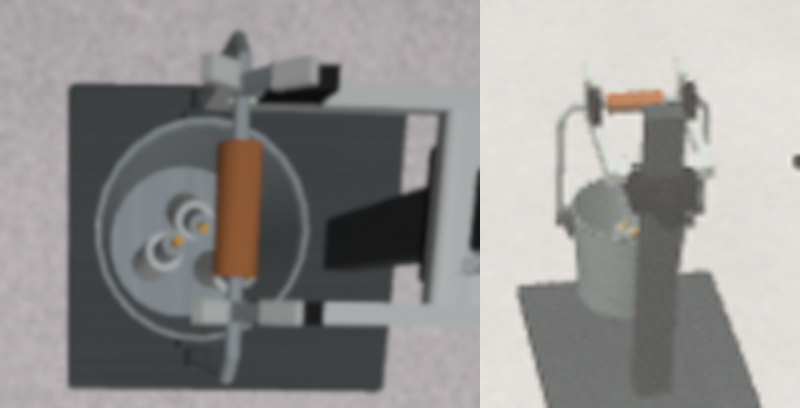

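The wire passes under the catch in both hooks, at about (245,80) and (243,311). The pail hangs level and the plugs are inside. I'll let it settle and then hand in.

Emit:
{"name": "jog_arm", "arguments": {
  "deltas": "-0.3 0 0 0 0 0 0; -0.3 0 0 0 0 0 0; -0.3 0 0 0 0 0 0; -0.3 0 0 0 0 0 0; -0.3 0 0 0 0 0 0; -0.3 0 0 0 0 0 0; -0.3 0 0 0 0 0 0; -0.3 0 0 0 0 0 0; -0.3 0 0 0 0 0 0; -0.3 0 0 0 0 0 0; -0.3 0 0 0 0 0 0; -0.3 0 0 0 0 0 0"
}}

```text
time: 16.9
tool_pos: [0.5144, 0.0995, 0.3438]
ee_rot: [180.0, -0.0, 89.8]
ft_force: [-0.5, -0.9, 0.9]
finger_gap: 0.0299
```

Run:
```python
from h import *
a=eyes.get_image('wrist').astype(int)
for _ in range(4): b=eyes.get_image('wrist').astype(int)
d=cv2.GaussianBlur(np.abs(a-b).astype(np.uint8),(7,7),0);print('max change',d[:250,280:480].max(),d[:250,:200].max(), sense()['time'])
print(workorder.finish_job())
```

```text
max change 147 65 17.15
the job is handed in; nothing more can be done
None
```

The pail is hanging on the stand with its wire pressed home in both hooks, and I handed the job in at about 17 s. `finish_job` gave no verdict.

**What I did:** I raised the handle with the fingers loosely around it, so the pail stayed on the desk. I then gripped the roller, lifted the pail, brought it in from the -x side and pressed the wire down in 1–2 mm steps. After that I let go and backed the gripper away.

**Pressing force:** It rose to about 11 N over the pail's weight at the catches, then dropped as the wire snapped past them. At a wire height of about 193 mm the wire met a hard stop, which I pressed to about 22 N over the weight to confirm (limit 40 N).

**Last checks:**
- **Wire and pail:** the last picture viewed shows the wire under both catches, the pail hanging about level and the plugs inside.
- **Gripper:** it was clear of everything, with forces near zero.
- **Bystanders:** I did not work near the key, microphone or mug, but I did not measure them again at the end.

**Checks that failed or were not made:**
- **Stillness:** comparing two pictures did not settle whether the pail had stopped moving. The change was 147 around the pail and stand and 65 in the background, and I cannot rule out slight swinging.
- **Network outlines:** in the top picture the "pail" outline was really the key, so I placed the pail by other views. The network also found no pail in the last wrist picture, though the pail was plainly visible there.
- **Tongues:** I could not read them directly, so "home" rests on the hard stop and the pictures.

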